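# Open the combination padlock on the classroom supply chest and hold it up

## Robot

A 7-joint arm with a two-finger parallel gripper is mounted at the origin on the work surface. World frame = base frame: x ahead of the robot, y to its left, z up, the work surface at z = 0. Lengths are in m, angles in degrees, forces in N, time in s.
With the tool pointing down it reaches from about 0.425 to 0.875 m from the base axis. Payload 4.7 kg.
Tool frame: the origin (TCP) lies at the very end of the fingers, on their centre line; the grasp point (between the pads) lies 19 mm behind it (pinch_z is the distance from the TCP to the grasp point, in m); z points along the fingers, y is the direction in which the jaws open and shut (so a half turn about z gives the same grasp; the last joint's range is limited). The gripper opens to 87 mm and grips with 3 to 60 N. Pads are 19 mm wide; open, the fingers measure 117 mm over their backs; the gripper's body (75 mm by 190 mm) begins 51 mm behind the grasp point.
Start: joints at [-62.275, 18.392, -4.016, 83.108, 1.295, 78.541, -3.26], TCP at [0.294, 0.58, 0.223] pointing down, gripper open.
Joint ranges: [-163.93, 163.93], [-17.29, 119.83], [-79.2, 71.16], [3.27, 140.29], [-89.18, 269.18], [5.43, 117.66], [-154.24, 154.24]. Speed limits (degrees/s): [147.25, 147.25, 180, 180, 180, 180, 180].

## Interface

Orientations are given as [roll, pitch, yaw] about the fixed x, y, z axes, in that order (R = Rz(yaw) Ry(pitch) Rx(roll)).
In Python, from cell import get_obs, read_camera, camera_params, sign_off, pinch_z gives the robot as it stands.
- The arm moves only by the shell command python3 -m handwheel 'ROWS' [FORCE]. ROWS is JSON, a list of rows, each a list of 5 numbers: the finger opening in m, from 0 to 0.087, then the shift along the tool's x, y, z in m, then the turn about the tool's z in rad. In form: [[jaw, tx, ty, tz, twist], ...]. A call has 1 to 20 rows; each row is the pose to reach, as a shift and turn from the pose commanded when the call began, along the tool's axes at that moment; what a row does not reach only later rows make up. A row lasts 1/10 s, in which the tool goes at most 50 mm and 8.59 degrees, less where a joint would pass 70% of its speed; a pose out of reach is approached as far as the arm can. A call with a gripper value outside its range is refused whole. The fingers move at their own pace and stop on an object; FORCE is the grip in N (left out, the last holds). Time passes only in rows, so rows that repeat a pose let the fingers close. It gives the time, the measured TCP pose, the force and the opening at its end, in the units of the state.
- get_obs(): the state, without advancing time (a new reading comes with each control period).
- read_camera(name): name is "scene" or "side" or "wrist"; returns the picture (480x640x3 uint8, blue, green, red); there is no depth.
- camera_params(name): a dict with "camera_matrix" (3x3 intrinsics, pixels), "k1" (the pictures are not rectified: a ray, as slopes to the right and down, at radius r is drawn at 1 + k1 r^2 times it, then the intrinsics apply), "R" (3x3) and "t" (3): a world point X has camera coordinates R X + t. Camera axes: x right, y down, z forward; pixel columns grow to the right and rows downward; lengths in m; the calibration is good to about 2 mm. A picture is of the moment at which its call begins: read the wrist's pose just before it. camera_params takes no time and is no camera call; for the wrist camera it gives the pose at the moment of the call.
- sign_off(): hands the job in, once; it reports no verdict.
The state is a dict: "time_s": time; "qpos": joint angles; "joint_velocities": joint speeds; "effort": joint torques, N m; "tool_pos": TCP position; "tool_rot": TCP orientation; "force": force on the tool from outside, world axes, zero at the start; "wrist_torque": the same for the moment, N m; "grip_width": finger opening in m.
Only numpy, scipy, OpenCV 4.12 (cv2) and the standard library are available. Lean on these libraries where they do the work, as an engineer would, in place of code of your own. Each camera call takes 0.05 s, during which the arm holds its last target.

## Task

Unlock the padlock on the supply chest: turn its dial clockwise, feeling the clicks, until the pointer faces the shackle and the shackle pops out a little, then pull the shackle fully out while the lock still lies in its seat on the chest. Then take the open lock off the hasp and present it: finish while holding it in the gripper, still and level with the dial facing up, well above the chest (at least 120 mm higher than it lay), shackle still open. Leave the small things on the chest lid where they lie.

Things in the scene. Friction and masses are not known exactly. Their poses are not given: they have to be found in the camera images.
- chest: grey steel supply chest fixed on the desk, 280 mm (its x) by 380 mm (its y) by 80 mm high; place and yaw vary. Origin under its centre on the desk, z up. On the lid lies the lock's seat: a 4 mm steel plate 88 x 92 mm, with fences 14 mm high behind and at both rear sides of the lock and a 12 mm stop in front (about 2 mm play all round)
- hasp_eye (a point): middle of the top bar of the fixed hasp eye: a steel arch of 6 mm bar, 33 mm high over the lid, 2.5 mm in front (+x) of the lock's body. The shackle's left leg passes through it, so the closed lock cannot be lifted; when the shackle is out by 25 mm or more the leg's tip is clear of the eye and the lock lifts straight up. Axes as the chest's
- lock_centre (a point): centre of the padlock's body, half-way up: aluminium block 60 mm (x) by 62 mm (y) by 30 mm (z) lying on its back in the seat; whole lock 0.35 to 0.55 kg. x: the way the shackle comes out (roughly away from the robot); y: to the left of that; z: up, out of the dial face. At first 19 mm above the chest lid, axes parallel to the chest's
- dial_grip (a point): point on the dial's axis (vertical, through lock_centre), 35 mm above lock_centre, half-way up the dial's grip bar: a black upright bar 14 mm wide, 38 mm long, 24 mm high (12 mm above and below this point) on a round disc of 42 mm. It turns with the dial; its y axis runs along the bar to the pointer end. The bar is strong enough to lift the lock by
- dial_pointer (a point): top of the pointer end of the dial's bar (white line along half of its top and down that end), 19 mm out from the dial's axis
- dial (a joint): angle of the dial in rad, grows clockwise seen from above, 0 to 3.0. At 0 the pointer points along the lock's +y, at 1.571 along its +x, to the raised index by the shackle: the opening position. Starts 0.10 to 0.85. Clicks into false notches at 0.26 and 0.79, up to about 0.25 N m to turn past. Within about 0.2 rad of 1.571 the shackle pops out; elsewhere it is locked
- shackle (a joint): how far the shackle is out along the lock's +x, in m: 0 to 0.002 locked, about 0.006 popped by its spring, 0.030 fully out (end stop). Once popped it is pulled straight along +x with about 4 to 6 N, without the dial being held, and stays where it is left
- shackle_crown (a point): middle of the shackle's crown: round steel bar of 8 mm diameter along the lock's y (straight over 18 mm), 78 mm to +x of lock_centre when closed, at the same height (19 mm above the lid, which is bare below it). The loop behind it is open, 32 mm wide, and free for a finger over 35 mm up to the hasp eye. It moves out with the shackle
- eraser: grey-black eraser 52 x 24 x 13 mm lying on the chest lid, in one of three places; origin under its centre. Leave it where it is
- tape_roll: pale tape roll, outside diameter 54 mm, 19 mm high, lying on the chest lid, in one of three places; origin under its centre. Leave it where it is
- sharpener: metal pencil sharpener 30 x 18 x 14 mm on the chest lid, in one of three places; origin under its centre. Leave it where it is
Things that resemble listed ones, but are neither listed nor needed, are in the scene too. Leave any red look-alike of the part that bears lock_centre alone.

How it is judged:
By the outcome, as a careful person would: the job done as asked, in the order asked, and still so for the second after the job is handed in, while the arm keeps its last pose, push and grip.
It also fails if it takes over 58 s, if anything falls off the work surface, if the arm or the gripper's body presses on something with over 40 N, if the wrist force passes 120 N, or if a joint passes its speed limit or range.

## Working session

There is one attempt and no reset: what is moved stays moved. The work goes in short steps, Python scripts to look and compute and a shell command to move; the robot and the scene stay as the last step left them, time stands still between calls to the robot, and variables do not carry over. Pictures are saved under pics/ and viewed, and the job is handed in when it is done.

```bash
ls; mkdir -p pics
python3 - <<'E'
from cell import *
import cv2,numpy as np
o=get_obs();print({k:np.round(v,3) for k,v in o.items()},pinch_z)
for n in("scene","side","wrist"):
    p=camera_params(n);print(n,{k:np.round(v,3).tolist() for k,v in p.items()})
    cv2.imwrite(f"pics/{n}0.png",read_camera(n))
E
```

```text
pics
{'time_s': np.float64(0.0), 'qpos': array([-62.275,  18.438,  -4.016,  83.175,   1.294,  78.542,  -3.26 ]), 'joint_velocities': array([ 0.151, -0.014,  0.048,  0.067, -0.052,  0.038, -0.063]), 'effort': array([ 0.0000e+00, -4.9129e+01, -4.0400e-01, -3.1253e+01, -6.4000e-02,
        4.4000e-02,  0.0000e+00]), 'tool_pos': array([0.294, 0.579, 0.221]), 'tool_rot': array([-1.79889e+02,  5.00000e-03,  1.53086e+02]), 'force': array([-0.465, -0.058, -0.121]), 'wrist_torque': array([ 0.   , -0.037, -0.029]), 'grip_width': np.float64(0.087)} 0.0187
scene {'camera_matrix': [[573.547, 0.0, 316.458], [0.0, 573.547, 238.667], [0.0, 0.0, 1.0]], 'k1': 0.009, 'R': [[-0.729, 0.684, 0.019], [0.42, 0.469, -0.777], [-0.54, -0.559, -0.629]], 't': [0.412, -0.093, 1.46]}
side {'camera_matrix': [[455.772, 0.0, 325.949], [0.0, 455.772, 250.126], [0.0, 0.0, 1.0]], 'k1': -0.095, 'R': [[0.997, -0.077, -0.023], [-0.06, -0.521, -0.851], [0.053, 0.85, -0.524]], 't': [-0.487, 0.092, 0.945]}
wrist {'camera_matrix': [[395.158, 0.0, 317.817], [0.0, 395.158, 239.136], [0.0, 0.0, 1.0]], 'k1': -0.071, 'R': [[0.452, 0.892, -0.002], [0.866, -0.438, 0.24], [0.213, -0.111, -0.971]], 't': [-0.649, -0.031, 0.389]}
```

View pics/scene0.png

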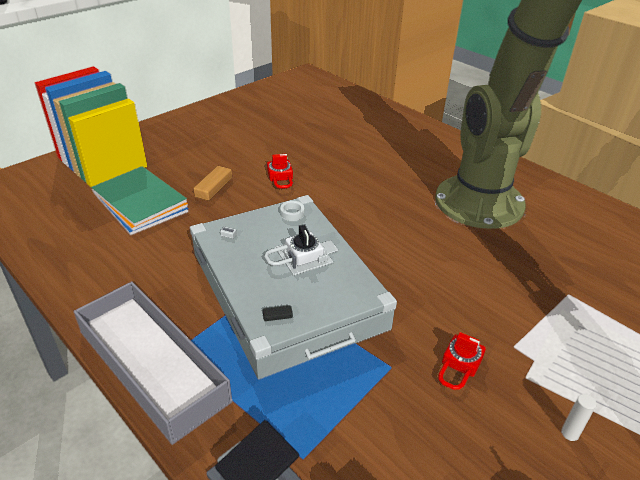

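View pics/side0.png

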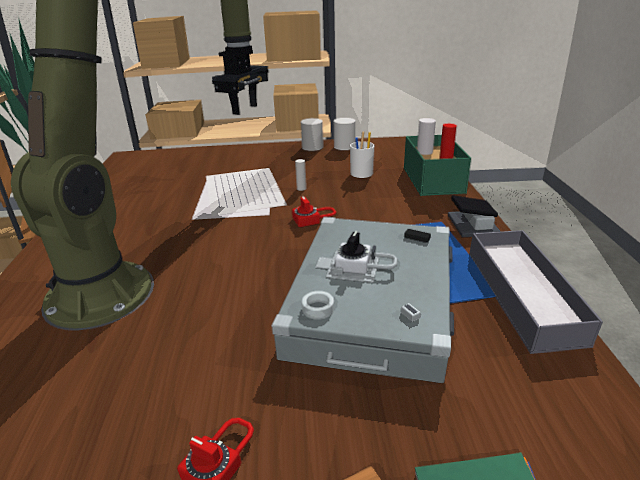

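View pics/wrist0.png

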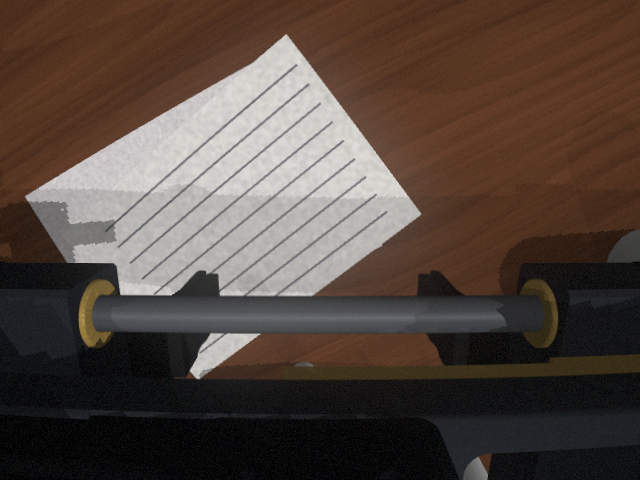

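The scene view shows the aluminium lock with its black dial at about (305,245), and the side view shows it at (355,255). Things I could mistake for it are the red look-alikes at scene (281,170) and (460,360), which are the same two at side (218,455) and (310,213). The tape roll at scene (292,210) is another. I choose the aluminium one on the chest lid, in its seat, and will check it in a close crop.

```bash
cat > h.py <<'E'
import numpy as np,cv2
from cell import *
def ray(p,uv):
    K=np.array(p["camera_matrix"]);k=p["k1"]
    d=np.array([(uv[0]-K[0,2])/K[0,0],(uv[1]-K[1,2])/K[1,1]]);u=d.copy()
    for _ in range(20): u=d/(1+k*(u@u))
    R=np.array(p["R"]);t=np.array(p["t"])
    return -R.T@t, R.T@np.array([u[0],u[1],1.])
def onz(p,uv,z):
    c,d=ray(p,uv);return c+d*(z-c[2])/d[2]
def proj(p,X):
    K=np.array(p["camera_matrix"]);x=np.array(p["R"])@np.array(X)+np.array(p["t"]);x=x[:2]/x[2];x=x*(1+p["k1"]*(x@x))
    return K[:2,:2]@x+K[:2,2]
def tri(rs):
    A=np.zeros((3,3));b=np.zeros(3)
    for c,d in rs:
        d=d/np.linalg.norm(d);M=np.eye(3)-np.outer(d,d);A+=M;b+=M@c
    X=np.linalg.solve(A,b);return X,[np.linalg.norm(np.cross(X-c,d/np.linalg.norm(d))) for c,d in rs]
def crop(img,x0,y0,w,h,s,name):
    c=cv2.resize(img[y0:y0+h,x0:x0+w],None,fx=s,fy=s,interpolation=cv2.INTER_CUBIC);cv2.imwrite("pics/"+name,c)
E
python3 - <<'E'
from h import *
a=cv2.imread("pics/scene0.png");b=cv2.imread("pics/side0.png")
crop(a,250,190,110,100,6,"c1.png");crop(b,300,215,110,110,5,"c2.png")
E
```

```text
(no output)
```

View pics/c1.png

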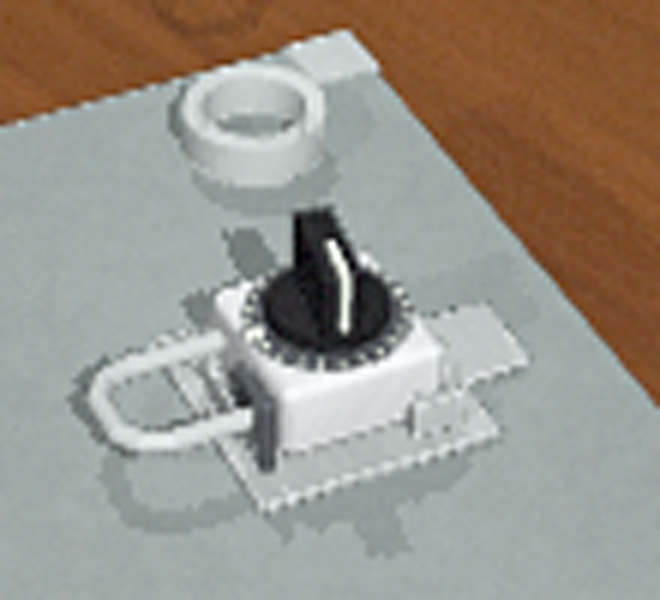

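View pics/c2.png

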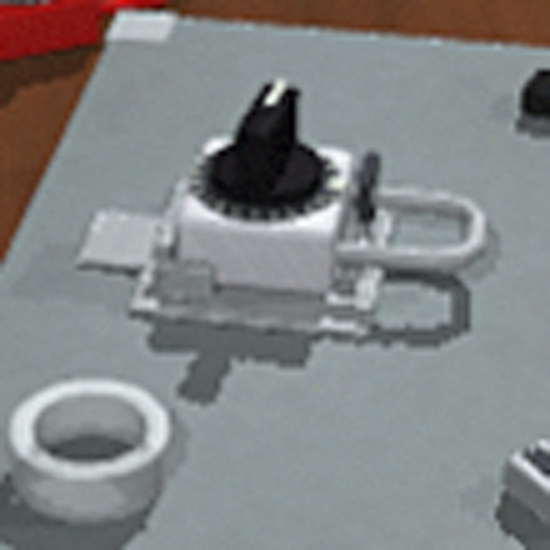

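The crop shows the aluminium lock in its seat, with the hasp eye and shackle on the side facing away from the robot. The dial bar's pointer runs roughly along the lock's +y. Next I measure the chest and lock coarsely.

Run:
```python
from h import *
ps=camera_params("scene");pd=camera_params("side")
a=cv2.imread("pics/scene0.png");b=cv2.imread("pics/side0.png")
for nm,im,p in(("scene",a,ps),("side",b,pd)):
    # grey lid: low saturation, includes corners
    hsv=cv2.cvtColor(im,cv2.COLOR_BGR2HSV)
    m=((hsv[...,1]<60)&(hsv[...,2]>115)).astype(np.uint8)
    n,l,st,c=cv2.connectedComponentsWithStats(m)
    i=l[260,250] if nm=="scene" else l[300,400]
    mm=(l==i).astype(np.uint8);print(nm,st[i])
    cs=max(cv2.findContours(mm,0,2)[0],key=cv2.contourArea)
    h=cv2.convexHull(cs);ap=cv2.approxPolyDP(h,6,True)[:,0];print([ (q.tolist(),onz(p,q,.08)[:2].round(3).tolist()) for q in ap])
# crown & pointer & dial
X=lambda o,s,q:(o[0]+q[0]/s,o[1]+q[1]/s)
print("pointer tip",tri([ray(ps,X((250,190),6,(345,272))),ray(pd,X((300,215),5,(280,88)))]))
print("body-crown scene",onz(ps,X((250,190),6,(112,405)),.099), "side",onz(pd,X((300,215),5,(478,228)),.099))
print("disc centre",onz(ps,X((250,190),6,(328,310)),.122),onz(pd,X((300,215),5,(268,180)),.122))
```

```text
scene [  190   195   207   184 20812]
[([308, 195], [0.382, -0.226]), ([396, 300], [0.491, 0.135]), ([391, 328], [0.55, 0.175]), ([258, 378], [0.791, 0.101]), ([190, 226], [0.65, -0.308])]
side [  271   217   180   141 15866]
[([323, 217], [0.494, 0.134]), ([448, 227], [0.763, 0.055]), ([448, 356], [0.645, -0.326]), ([273, 333], [0.388, -0.249])]
pointer tip (array([ 0.54172152, -0.057523  ,  0.14467158]), [np.float64(0.002659393128530798), np.float64(0.0026593931285307654)])
body-crown scene [ 0.60362507 -0.09880387  0.099     ] side [ 0.61403078 -0.09365745  0.099     ]
disc centre [ 0.53693962 -0.06730799  0.122     ] [ 0.53584825 -0.08793828  0.122     ]
```

```bash
cat >> h.py <<'E'
from scipy.spatial.transform import Rotation as Ro
def toolR(o): return Ro.from_euler("xyz",o["tool_rot"],degrees=True).as_matrix()
def togo(target,yaw=None):
    o=get_obs();R=toolR(o);d=R.T@(np.array(target)-o["tool_pos"])
    tw=None
    if yaw is not None: tw=np.radians((o["tool_rot"][2]-yaw+180)%360-180)
    print("t",o["time_s"],"pos",np.round(o["tool_pos"],4),"rot",np.round(o["tool_rot"],2),"q7",np.round(o["qpos"][[0,6]],1),"F",np.round(o["force"],1),"w",round(float(o["grip_width"]),4))
    print(" shift",d.round(4),"twist",tw if tw is None else round(tw,3))
E
python3 - <<'E'
from h import *
p=camera_params("wrist");C=-np.array(p["R"]).T@np.array(p["t"]);o=get_obs()
print("cam in tool",toolR(o).T@(C-o["tool_pos"]), "fwd in tool",toolR(o).T@np.array(p["R"])[2])
togo([.5,-.06,.30],75)
E
```

```text
cam in tool [ 0.06364597  0.00042821 -0.16152022] fwd in tool [-2.40390189e-01 -6.32073805e-04  9.70676134e-01]
t 0.15 pos [0.2941 0.5792 0.2217] rot [-179.92    0.    153.09] q7 [-62.3  -3.3] F [-0.4 -0.3 -0.2] w 0.087
 shift [-0.4729 -0.4769 -0.0776] twist 1.363
```

Run:
```python
from h import *
togo([.523,-.13,.27],75)
```

```text
t 0.15 pos [0.2941 0.5792 0.2217] rot [-179.92    0.    153.09] q7 [-62.3  -3.3] F [-0.4 -0.3 -0.2] w 0.087
 shift [-0.5251 -0.5288 -0.0475] twist 1.363
```

```bash
python3 -m handwheel '[[0.087,-0.035,-0.035,-0.047,0.1],[0.087,-0.07,-0.07,-0.047,0.2],[0.087,-0.105,-0.106,-0.047,0.3],[0.087,-0.14,-0.141,-0.047,0.4],[0.087,-0.175,-0.176,-0.047,0.5],[0.087,-0.21,-0.211,-0.047,0.6],[0.087,-0.245,-0.247,-0.047,0.7],[0.087,-0.28,-0.282,-0.047,0.8],[0.087,-0.315,-0.317,-0.047,0.9],[0.087,-0.35,-0.352,-0.047,1.0],[0.087,-0.385,-0.388,-0.047,1.1],[0.087,-0.42,-0.423,-0.047,1.2],[0.087,-0.455,-0.458,-0.047,1.3],[0.087,-0.49,-0.494,-0.047,1.363],[0.087,-0.525,-0.529,-0.047,1.363],[0.087,-0.525,-0.529,-0.047,1.363],[0.087,-0.525,-0.529,-0.047,1.363]]'
python3 - <<'E'
from h import *
togo([.523,-.13,.27],75)
np.save("w1.npy",camera_params("wrist"),allow_pickle=True)
im=read_camera("wrist");cv2.imwrite("pics/w1.png",im)
E
```

```text
time_s: 1.85
tool_pos: [0.5226, -0.1321, 0.2692]
tool_rot: [-180.0, 0.1, 74.7]
force: [-0.1, 0.0, 0.2]
grip_width: 0.0872
t 1.85 pos [ 0.5226 -0.1321  0.2692] rot [-1.7996e+02  6.0000e-02  7.4720e+01] q7 [-23.3  -1.8] F [-0.1  0.   0.2] w 0.0872
 shift [ 0.0021 -0.0002 -0.0008] twist -0.005
```

View pics/w1.png

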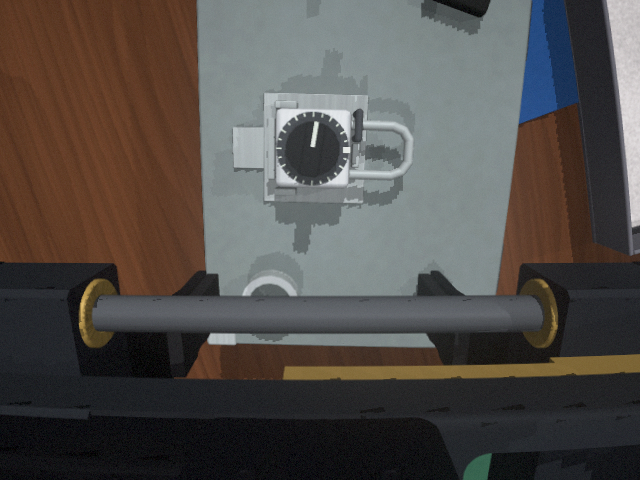

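The wrist view shows the lock at about (313,148). The white pointer line is near (316,133), pointing up and slightly clockwise, and the crown is at about (410,150). Next I measure by mask.

Run:
```python
from h import *
p=np.load("w1.npy",allow_pickle=True).item()
im=cv2.imread("pics/w1.png");g=cv2.cvtColor(im,cv2.COLOR_BGR2GRAY)
crop(im,220,80,210,150,3.8,"w1c.png")
# white body mask
m=(g>215).astype(np.uint8);n,l,st,c=cv2.connectedComponentsWithStats(m)
for i in range(1,n):
    if st[i,4]>15 and 220<c[i,0]<430 and 80<c[i,1]<230: print("white",i,st[i],c[i].round(1))
d=((g<60)).astype(np.uint8);n2,l2,s2,c2=cv2.connectedComponentsWithStats(d)
for i in range(1,n2):
    if s2[i,4]>60 and 220<c2[i,0]<430 and 80<c2[i,1]<230: print("dark",i,s2[i],c2[i].round(1))
```

```text
white 19 [280 109  69  25 494] [314.5 116. ]
white 26 [311 122   7  25  67] [314.2 134.1]
white 36 [343 147   7   6  41] [346.1 149.4]
white 46 [329 165  18  19 141] [340.2 177.3]
dark 408 [ 285  122   54   56 2169] [311.8 150.2]
```

View pics/w1c.png

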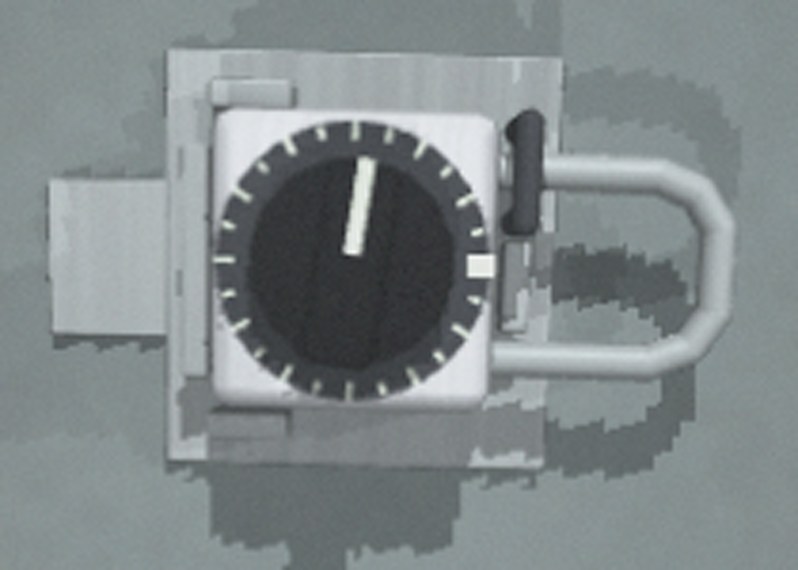

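Run:
```python
from h import *
p=np.load("w1.npy",allow_pickle=True).item()
P=lambda q,z:onz(p,(220+(q[0]+.5)/3.8-.5,80+(q[1]+.5)/3.8-.5),z)[:2]
c=[P(q,.114) for q in((216,112),(494,117),(488,407),(212,402))]
print(np.round(c,4),"centre",np.mean(c,0)); 
ang=lambda v:np.degrees(np.arctan2(v[1],v[0]))
print("x edges",ang(c[1]-c[0]),ang(c[2]-c[3]),np.linalg.norm(c[1]-c[0]),"y",ang(c[0]-c[3])-90,ang(c[1]-c[2])-90,np.linalg.norm(c[0]-c[3]))
a,b=P((352,255),.146),P((367,158),.146);print("ptr",a,b,ang(b-a),np.linalg.norm(b-a))
d=onz(p,(311.8,150.2),.128)[:2];print("dark",d)
print("crown out/in",P((734,268),.099),P((702,268),.099),"plate",[P(q,.084).round(4) for q in((168,50),(562,58),(545,468),(168,463))])
pl=[P(q,.084) for q in((168,50),(562,58),(545,468),(168,463))];print(ang(pl[1]-pl[0]),ang(pl[2]-pl[3]),ang(pl[0]-pl[3])-90)
print("index mark",P((480,266),.115))
p2=[P(q,.115) for q in((353,260),(480,266))];print(ang(p2[1]-p2[0]))
# disc ring: circle by ring ticks
print("ring L/R/T/B",np.mean([P(q,.115) for q in((216,260),(490,260))],0),np.mean([P(q,.115) for q in((353,122),(350,400))],0))
ps=camera_params("scene");pd=camera_params("side")
X=lambda o,s,q:(o[0]+q[0]/s,o[1]+q[1]/s)
print("pointer tip 3view",tri([ray(ps,X((250,190),6,(345,272))),ray(pd,X((300,215),5,(280,88))),ray(p,(220+367/3.8,80+158/3.8))]))
```

```text
[[ 0.517  -0.0376]
 [ 0.5711 -0.0534]
 [ 0.5553 -0.1101]
 [ 0.4995 -0.0938]] centre [ 0.53571139 -0.07375698]
x edges -16.284884936334166 -16.31112350661954 0.05631019905723219 y -17.324932945235048 -15.526176507715931 0.05883592207478245
ptr [ 0.53652872 -0.07208959] [ 0.54381199 -0.05600464] 65.63895965805695 0.0176570529738057
dark [ 0.53521532 -0.0746202 ]
crown out/in [ 0.61510307 -0.09671311] [ 0.60833799 -0.09492167] plate [array([ 0.5082, -0.0191]), array([ 0.5915, -0.0436]), array([ 0.566 , -0.1312]), array([ 0.4816, -0.107 ])]
-16.391624699257097 -16.03141971783369 -16.884356723356845
index mark [ 0.56084805 -0.08142577]
-17.858712691294148
ring L/R/T/B [ 0.53594569 -0.0733586 ] [ 0.53545192 -0.07398238]
pointer tip 3view (array([ 0.5427134 , -0.05666494,  0.14485036]), [np.float64(0.003170156339357923), np.float64(0.002393275843715996), np.float64(0.00135298833680819)])
```

Run:
```python
from h import *
togo([.536,-.074,.16],65.6)
```

```text
t 1.9 pos [ 0.5227 -0.1296  0.2691] rot [-1.7994e+02 -1.0000e-02  7.4920e+01] q7 [-23.3  -1.9] F [ 0.1  0.8 -1. ] w 0.0867
 shift [ 0.0571 -0.0015  0.1092] twist 0.163
```

```bash
python3 -m handwheel '[[0.05,0.03,-0.001,0.03,0.1],[0.05,0.057,-0.0015,0.07,0.163],[0.05,0.057,-0.0015,0.109,0.163],[0.05,0.057,-0.0015,0.109,0.163],[0.05,0.057,-0.0015,0.109,0.163],[0.05,0.057,-0.0015,0.109,0.163]]'
python3 - <<'E'
from h import *
togo([.536,-.074,.126],65.6)
E
```

```text
time_s: 2.5
tool_pos: [0.5376, -0.0743, 0.163]
tool_rot: [179.8, -0.1, 65.7]
force: [-1.0, 0.5, 0.3]
grip_width: 0.0521
t 2.5 pos [ 0.5376 -0.0743  0.163 ] rot [ 1.7981e+02 -1.1000e-01  6.5660e+01] q7 [-26.1 -15. ] F [-1.   0.5  0.3] w 0.0521
 shift [-0.0005 -0.0017  0.037 ] twist 0.001
```

Run:
```python
from h import *
a=read_camera("side");b=read_camera("scene")
a=cv2.resize(a[170:300,280:440],None,fx=2.5,fy=2.5,interpolation=2);b=cv2.resize(b[150:280,230:390],None,fx=2.5,fy=2.5,interpolation=2)
cv2.imwrite("pics/g1.png",np.hstack([a,b]))
togo([.536,-.074,.126],65.6)
```

```text
t 2.6 pos [ 0.5376 -0.0747  0.163 ] rot [ 1.798e+02 -1.200e-01  6.562e+01] q7 [-26.1 -15. ] F [-0.4  0.4  0.3] w 0.0508
 shift [-0.0001 -0.0019  0.037 ] twist 0.0
```

View pics/g1.png

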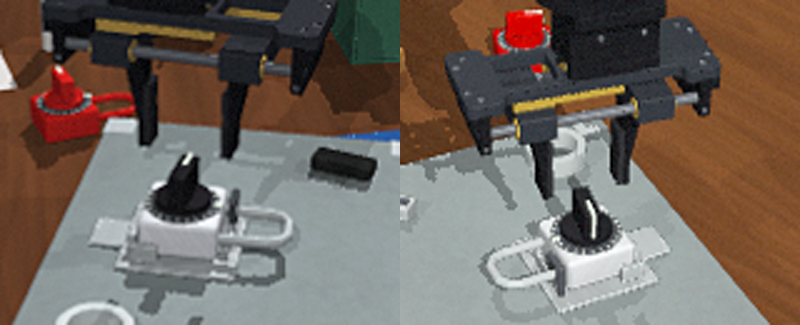

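Both views show the open jaws centred over the dial bar and straddling it. I go down and grip.

```bash
python3 -m handwheel '[[0.05,0,-0.0015,0.012,0],[0.05,0,-0.0015,0.024,0],[0.05,0,-0.0015,0.036,0],[0.05,0,-0.0015,0.036,0],[0.05,0,-0.0015,0.036,0],[0.0,0,-0.0015,0.036,0],[0.0,0,-0.0015,0.036,0],[0.0,0,-0.0015,0.036,0],[0.0,0,-0.0015,0.036,0],[0.0,0,-0.0015,0.036,0],[0.0,0,-0.0015,0.036,0]]' 30
python3 - <<'E'
from h import *
togo([.536,-.074,.126],65.6);print(get_obs()["wrist_torque"])
E
```

```text
time_s: 3.7
tool_pos: [0.5346, -0.0735, 0.1246]
tool_rot: [-180.0, -0.0, 65.7]
force: [-1.8, 0.0, 1.8]
grip_width: 0.0138
t 3.7 pos [ 0.5346 -0.0735  0.1246] rot [-1.7997e+02 -1.0000e-02  6.5650e+01] q7 [-25.7 -14. ] F [-1.8  0.   1.8] w 0.0138
 shift [ 0.0002  0.0014 -0.0014] twist 0.001
[-0.06715319  0.38631311 -0.00244461]
```

```bash
python3 -m handwheel '[[0,0,0,0,0.08],[0,0,0,0,0.16],[0,0,0,0,0.24],[0,0,0,0,0.32],[0,0,0,0,0.4],[0,0,0,0,0.48],[0,0,0,0,0.56],[0,0,0,0,0.64],[0,0,0,0,0.72],[0,0,0,0,0.8],[0,0,0,0,0.8]]'
python3 - <<'E'
from h import *
togo([.536,-.074,.126],-16.6);print(get_obs()["wrist_torque"])
E
```

```text
time_s: 4.8
tool_pos: [0.5348, -0.0736, 0.1246]
tool_rot: [-180.0, 0.0, 19.8]
force: [-2.7, 0.3, 2.6]
grip_width: 0.0137
t 4.8 pos [ 0.5348 -0.0736  0.1246] rot [-1.7999e+02  1.0000e-02  1.9820e+01] q7 [-29.9 -58.8] F [-2.7  0.3  2.6] w 0.0137
 shift [ 0.001   0.0008 -0.0014] twist 0.636
[-0.0798215   0.37487497  0.05500139]
```

```bash
python3 -m handwheel '[[0,0,0,0,0.08],[0,0,0,0,0.16],[0,0,0,0,0.24],[0,0,0,0,0.32],[0,0,0,0,0.4],[0,0,0,0,0.48],[0,0,0,0,0.56],[0,0,0,0,0.62],[0,0,0,0,0.636],[0,0,0,0,0.636],[0,0,0,0,0.636]]'
python3 - <<'E'
from h import *
togo([.536,-.074,.126],-16.6);print(get_obs()["wrist_torque"])
a=read_camera("side");b=read_camera("scene")
a=cv2.resize(a[190:320,280:440],None,fx=2.5,fy=2.5,interpolation=2);b=cv2.resize(b[170:300,230:390],None,fx=2.5,fy=2.5,interpolation=2)
cv2.imwrite("pics/g2.png",np.hstack([a,b]))
E
```

```text
time_s: 5.9
tool_pos: [0.5347, -0.0736, 0.1246]
tool_rot: [-180.0, 0.0, -16.5]
force: [-1.5, 1.0, 1.6]
grip_width: 0.0139
t 5.9 pos [ 0.5347 -0.0736  0.1246] rot [-1.7999e+02  3.0000e-02 -1.6540e+01] q7 [-33.6 -94.3] F [-1.5  1.   1.6] w 0.0139
 shift [ 0.0014  0.     -0.0014] twist 0.001
[ 0.10065659  0.5580679  -0.01282502]
```

View pics/g2.png

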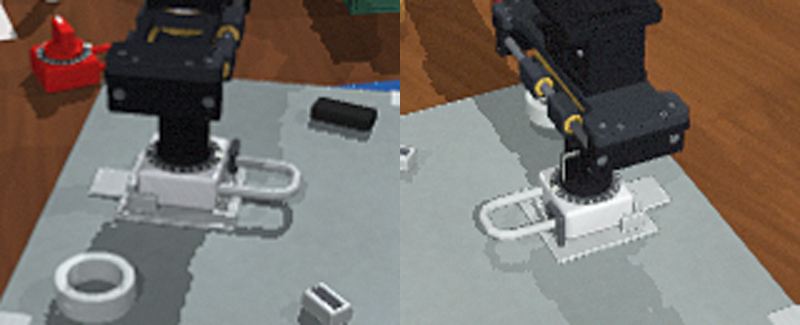

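The pointer's white line now faces the shackle, and the crown appears further out. I open the jaws, rise and look from above.

```bash
python3 -m handwheel '[[0.05,0,0,0,0],[0.05,0,0,0,0],[0.05,0,0,0,0],[0.05,0,0,-0.02,0],[0.05,0,0,-0.06,0],[0.05,-0.01,0,-0.1,0],[0.05,-0.02,0,-0.13,0],[0.05,-0.02,0,-0.13,0],[0.05,-0.02,0,-0.13,0],[0.05,-0.02,0,-0.13,0]]'
python3 - <<'E'
from h import *
togo([.536,-.074,.126],-16.6)
np.save("w2.npy",camera_params("wrist"),allow_pickle=True)
im=read_camera("wrist");cv2.imwrite("pics/w2.png",im)
E
```

```text
time_s: 7.0
tool_pos: [0.5152, -0.0679, 0.2533]
tool_rot: [180.0, 0.1, -16.6]
force: [-0.2, 0.0, -0.2]
grip_width: 0.0501
t 7.0 pos [ 0.5152 -0.0679  0.2533] rot [ 1.7996e+02  9.0000e-02 -1.6630e+01] q7 [ -37.3 -101.1] F [-0.2  0.  -0.2] w 0.0501
 shift [ 0.0218 -0.0002  0.1273] twist -0.0
```

View pics/w2.png

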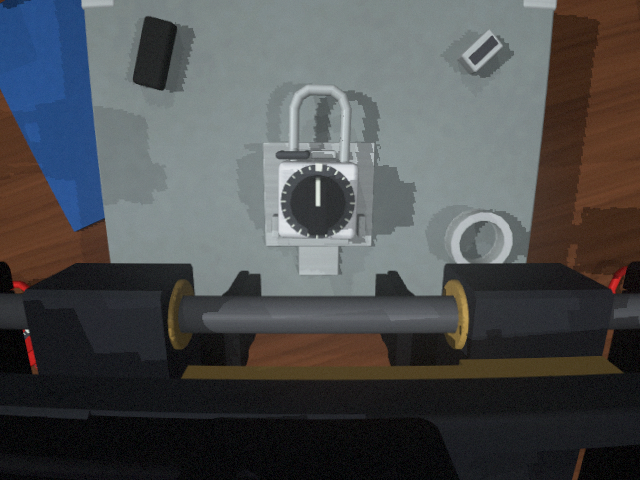

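The wrist view shows the pointer at the top (318,178 to 205), facing the shackle. The crown is at about (319,91). Next I measure the crown.

Run:
```python
from h import *
p=np.load("w2.npy",allow_pickle=True).item();im=cv2.imread("pics/w2.png");g=cv2.cvtColor(im,cv2.COLOR_BGR2GRAY)
print("col319 rows80-110",g[78:112,319].tolist())
ang=lambda v:np.degrees(np.arctan2(v[1],v[0]))
a=onz(p,(318,178),.146)[:2];b=onz(p,(318,206),.146)[:2];print("ptr ang",ang(a-b))
crop(im,250,70,140,190,3.1,"w2c.png")
lc=np.array([.536,-.074]);x=np.array([np.cos(np.radians(-16.6)),np.sin(np.radians(-16.6))])
for r in(85,91,97):
    q=onz(p,(319,r),.099)[:2];print(r,q.round(4),"along x",(q-lc)@x,"along y",(q-lc)@[-x[1],x[0]])
```

```text
col319 rows80-110 [138, 135, 138, 135, 138, 139, 138, 158, 176, 187, 188, 187, 173, 165, 148, 134, 110, 98, 127, 128, 102, 128, 124, 127, 121, 88, 87, 87, 86, 87, 88, 87, 90, 88]
ptr ang -16.59169208995087
85 [ 0.6193 -0.1001] along x 0.08724492261086408 along y -0.0012359061754536544
91 [ 0.6151 -0.0989] along x 0.08286662713945281 along y -0.0012384886520354695
97 [ 0.6108 -0.0976] along x 0.07846867791830225 along y -0.001241115872607456
```

View pics/w2c.png

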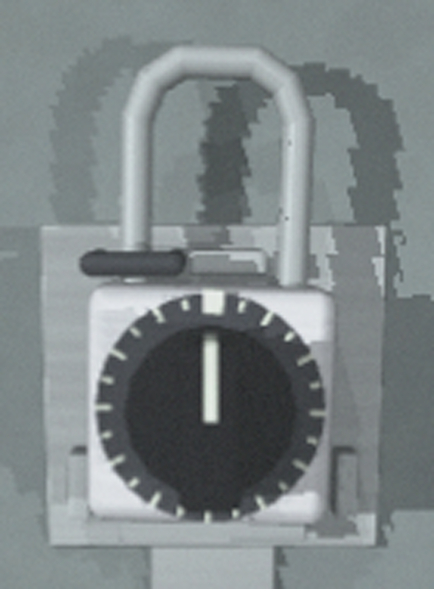

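Run:
```python
from h import *
togo([.6155,-.099,.17],73.4)
```

```text
t 7.05 pos [ 0.5151 -0.068   0.2531] rot [ 1.7994e+02  1.2000e-01 -1.6630e+01] q7 [ -37.3 -101.1] F [-0.2  0.9 -0.5] w 0.0498
 shift [0.1052 0.0009 0.0829] twist -1.571
```

```bash
python3 -m handwheel '[[0.034,0.02,0.001,0,-0.14],[0.034,0.04,0.001,0,-0.28],[0.034,0.06,0.001,0,-0.42],[0.034,0.08,0.001,0,-0.56],[0.034,0.105,0.001,0,-0.7],[0.034,0.105,0.001,0,-0.84],[0.034,0.105,0.001,0,-0.98],[0.034,0.105,0.001,0.02,-1.12],[0.034,0.105,0.001,0.04,-1.26],[0.034,0.105,0.001,0.06,-1.4],[0.034,0.105,0.001,0.083,-1.54],[0.034,0.105,0.001,0.083,-1.571],[0.034,0.105,0.001,0.083,-1.571],[0.034,0.105,0.001,0.083,-1.571]]'
python3 - <<'E'
from h import *
togo([.6155,-.099,.091],73.4)
a=read_camera("side");b=read_camera("scene")
a=cv2.resize(a[170:300,290:450],None,fx=2.5,fy=2.5,interpolation=2);b=cv2.resize(b[150:280,210:370],None,fx=2.5,fy=2.5,interpolation=2)
cv2.imwrite("pics/g3.png",np.hstack([a,b]))
togo([.6155,-.099,.091],73.4)
E
```

```text
time_s: 8.45
tool_pos: [0.6167, -0.0994, 0.1724]
tool_rot: [179.9, 0.0, 73.2]
force: [0.9, -0.4, -0.3]
grip_width: 0.0336
t 8.45 pos [ 0.6167 -0.0994  0.1724] rot [179.93   0.    73.23] q7 [-20.7  -1.7] F [ 0.9 -0.4 -0.3] w 0.0336
 shift [ 0.     -0.0013  0.0814] twist -0.003
t 8.55 pos [ 0.6168 -0.0992  0.1728] rot [ 1.7988e+02 -2.0000e-02  7.3300e+01] q7 [-20.8  -1.7] F [ 0.2 -0.3 -0.2] w 0.034
 shift [-0.0002 -0.0015  0.0818] twist -0.002
```

View pics/g3.png

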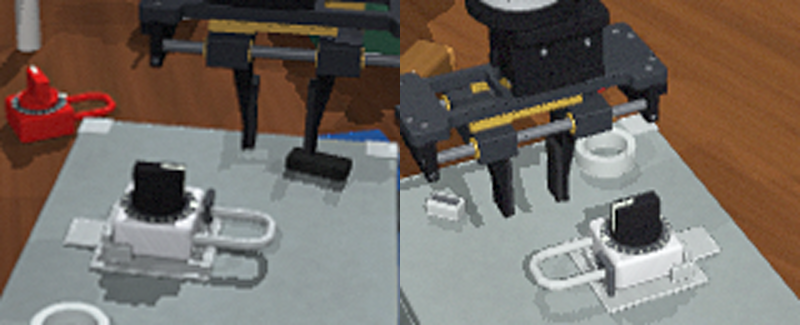

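The jaws line up with the crown, one finger on each side of it along the lock's x. I descend in small steps.

```bash
python3 -m handwheel '[[0.034,0,-0.0015,0.02,0],[0.034,0,-0.0015,0.04,0],[0.034,0,-0.0015,0.05,0],[0.034,0,-0.0015,0.05,0],[0.034,0,-0.0015,0.05,0]]'
python3 - <<'E'
from h import *
togo([.6155,-.099,.091],73.4)
a=read_camera("side");b=read_camera("scene")
a=cv2.resize(a[170:300,290:450],None,fx=2.5,fy=2.5,interpolation=2);b=cv2.resize(b[150:280,210:370],None,fx=2.5,fy=2.5,interpolation=2)
cv2.imwrite("pics/g4.png",np.hstack([a,b]))
E
```

```text
time_s: 9.05
tool_pos: [0.6152, -0.0987, 0.1224]
tool_rot: [179.9, -0.0, 73.4]
force: [-0.4, -0.5, 1.4]
grip_width: 0.0341
t 9.05 pos [ 0.6152 -0.0987  0.1224] rot [ 1.7993e+02 -1.0000e-02  7.3370e+01] q7 [-20.2  -0.6] F [-0.4 -0.5  1.4] w 0.0341
 shift [-0.0003  0.0004  0.0314] twist -0.001
```

View pics/g4.png

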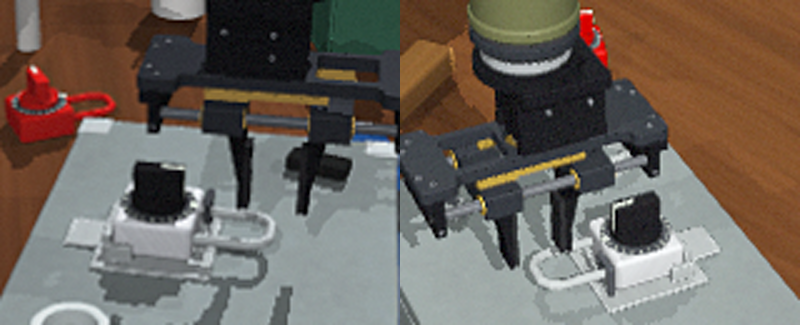

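Run:
```python
from h import *
ps=camera_params("scene");pd=camera_params("side")
u=np.array([np.cos(np.radians(-16.6)),np.sin(np.radians(-16.6)),0]);v=np.array([-u[1],u[0],0]);T=np.array([.6152,-.0987,.1224])
for n,p,uv in(("side",pd,(352,223)),("scene",ps,(310,218))):
    c,d=ray(p,uv)
    for off in(-.095,-.085):
        # intersect plane at u=off
        s=(off-(c-T)@u)/(d@u);X=c+d*s;print(n,off,"y",((X-T)@v).round(3),"z above TCP",(X-T)[2].round(3))
    for y in (-.037,0,.037):
        s=(y-(c-T)@v)/(d@v);X=c+d*s;print("  y",y,"u",((X-T)@u).round(3),"z",(X-T)[2].round(3))
```

```text
side -0.095 y 0.065 z above TCP 0.015
side -0.085 y 0.003 z above TCP 0.049
  y -0.037 u -0.078 z 0.071
  y 0 u -0.084 z 0.051
  y 0.037 u -0.09 z 0.031
scene -0.095 y 0.008 z above TCP 0.054
scene -0.085 y 0.028 z above TCP 0.071
  y -0.037 u -0.117 z 0.017
  y 0 u -0.099 z 0.048
  y 0.037 u -0.08 z 0.079
```

Run:
```python
from h import *
a=read_camera("side");b=read_camera("scene")
cv2.imwrite("pics/g5.png",np.hstack([cv2.resize(a[165:255,330:430],(400,360),interpolation=2),cv2.resize(b[165:255,200:300],(400,360),interpolation=2)]))
```

```text
(no output)
```

View pics/g5.png

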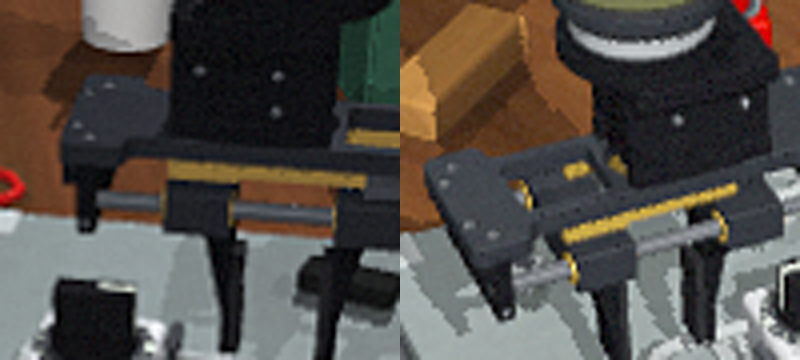

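Run:
```python
from h import *
from scipy.optimize import least_squares
ps=camera_params("scene");pd=camera_params("side");o=get_obs();R=toolR(o);T=o["tool_pos"]
print("TCP proj side",proj(pd,T),"crop",(proj(pd,T)-[330,165])*4,"scene",proj(ps,T),(proj(ps,T)-[200,165])*4+[400,0])
for s in(-.0245,.0245): print("finger tip",(proj(pd,T+R@[0,s,0])-[330,165])*4,(proj(ps,T+R@[0,s,0])-[200,165])*4+[400,0])
# tool y world
print("tool y",R[:,1])
def f(q):
    L,x,z=q
    return np.r_[proj(pd,T+R@[x,-L*np.sign(R[0,1]),-z])-[352,223],proj(ps,T+R@[x,L*np.sign(R[0,1]),-z])-[227,244.5]]
r=least_squares(f,[.09,0,.06]);print(r.x,r.fun)
```

```text
TCP proj side [397.59412885 251.17302216] crop [270.3765154  344.69208862] scene [263.59701783 250.89521452] [654.38807133 343.58085807]
finger tip [216.729274   339.84231525] [701.19882158 329.74336545]
finger tip [324.49362781 349.58808259] [606.82104663 357.64179039]
tool y [ 0.95819834 -0.28609948  0.00174356]
[0.07937396 0.00755984 0.04767866] [ 3.459281   -0.31200819 -3.35502718  0.74877773]
```

The end cheeks of the gripper hang only about 50 mm above the TCP in both views. With the jaws straddling the crown, a cheek would come down on the dial bar. I'll hook the crown with one finger of the wide-open gripper instead, which keeps the body clear of the dial. First I rise and shift outward.

```bash
python3 -m handwheel '[[0.034,0,0,-0.02,0],[0.06,0,0,-0.04,0],[0.087,0,0.02,-0.045,0],[0.087,0,0.036,-0.045,0],[0.087,0,0.036,-0.045,0],[0.087,0,0.036,-0.045,0],[0.087,0,0.036,-0.045,0]]'
python3 - <<'E'
from h import *
togo([.6496,-.1079,.13],73.4)
a=read_camera("side");b=read_camera("scene")
a=cv2.resize(a[170:300,290:450],None,fx=2.5,fy=2.5,interpolation=2);b=cv2.resize(b[150:280,190:350],None,fx=2.5,fy=2.5,interpolation=2)
cv2.imwrite("pics/g6.png",np.hstack([a,b]))
E
```

```text
time_s: 9.95
tool_pos: [0.6484, -0.1087, 0.1665]
tool_rot: [-180.0, -0.0, 73.4]
force: [0.4, -0.3, -0.2]
grip_width: 0.0742
t 9.95 pos [ 0.6484 -0.1087  0.1665] rot [-1.7995e+02 -1.0000e-02  7.3380e+01] q7 [-18.4   0.2] F [ 0.4 -0.3 -0.2] w 0.0742
 shift [0.0011 0.001  0.0365] twist -0.0
```

View pics/g6.png

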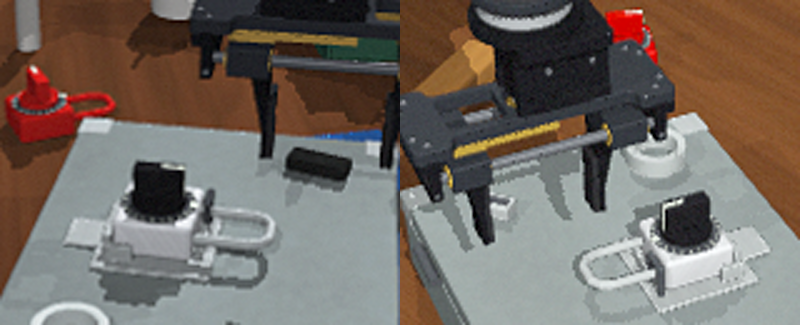

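```bash
python3 -m handwheel '[[0.087,0.001,0.001,0.012,0],[0.087,0.001,0.001,0.024,0],[0.087,0.001,0.001,0.036,0],[0.087,0.001,0.001,0.036,0],[0.087,0.001,0.001,0.036,0]]'
python3 - <<'E'
from h import *
togo([.6496,-.1079,.088],73.4)
a=read_camera("side");b=read_camera("scene")
a=cv2.resize(a[190:290,320:420],(400,400),interpolation=2);b=cv2.resize(b[190:290,230:330],(400,400),interpolation=2)
cv2.imwrite("pics/g7.png",np.hstack([a,b]))
ps=camera_params("scene");pd=camera_params("side");o=get_obs();R=toolR(o);w=o["grip_width"]/2
for z in (o["tool_pos"][2],.103):
  for s in(-w,-w-.015):
    X=o["tool_pos"]+R@[0,s,0];X[2]=z;print(z,s,(proj(pd,X)-[320,190])*4,(proj(ps,X)-[230,190])*4+[400,0])
E
```

```text
time_s: 10.55
tool_pos: [0.6499, -0.1081, 0.1298]
tool_rot: [-179.9, 0.0, 73.4]
force: [0.3, 0.5, -0.5]
grip_width: 0.087
t 10.55 pos [ 0.6499 -0.1081  0.1298] rot [-1.7993e+02  2.0000e-02  7.3380e+01] q7 [-18.1   0.8] F [ 0.3  0.5 -0.5] w 0.087
 shift [ 0.0002 -0.0003  0.0418] twist -0.0
0.13091675941336928 -0.04365128869525649 [296.15316874 226.89353914] [547.87156793 227.39132719]
0.13091675941336928 -0.05865128869525649 [263.18880294 223.91367571] [576.636566   218.90621521]
0.103 -0.04365128869525649 [292.82300499 278.50887225] [549.88443064 271.32127442]
0.103 -0.05865128869525649 [260.44032953 275.42879358] [578.19086058 262.75813813]
```

View pics/g7.png

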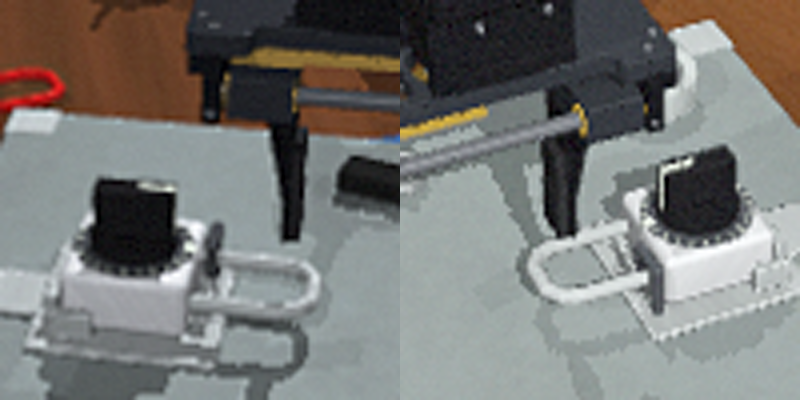

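Dropped straight down, the hooking finger lands inside the loop in both views: side crop x 260 to 293 against crown inner 300 and eye 225, and mid-width in y. I descend.

```bash
python3 -m handwheel '[[0.087,0,-0.0003,0.015,0],[0.087,0,-0.0003,0.025,0],[0.087,0,-0.0003,0.033,0],[0.087,0,-0.0003,0.04,0],[0.087,0,-0.0003,0.04,0],[0.087,0,-0.0003,0.04,0]]'
python3 - <<'E'
from h import *
togo([.6496,-.1079,.088],73.4)
a=read_camera("side");b=read_camera("scene")
a=cv2.resize(a[190:290,320:420],(400,400),interpolation=2);b=cv2.resize(b[190:290,230:330],(400,400),interpolation=2)
cv2.imwrite("pics/g8.png",np.hstack([a,b]))
E
```

```text
time_s: 11.25
tool_pos: [0.6501, -0.1082, 0.0905]
tool_rot: [-180.0, 0.0, 73.4]
force: [0.5, 0.3, 0.0]
grip_width: 0.087
t 11.25 pos [ 0.6501 -0.1082  0.0905] rot [-1.800e+02  1.000e-02  7.338e+01] q7 [-17.5   1.7] F [0.5 0.3 0. ] w 0.087
 shift [ 0.0001 -0.0006  0.0025] twist -0.0
```

View pics/g8.png

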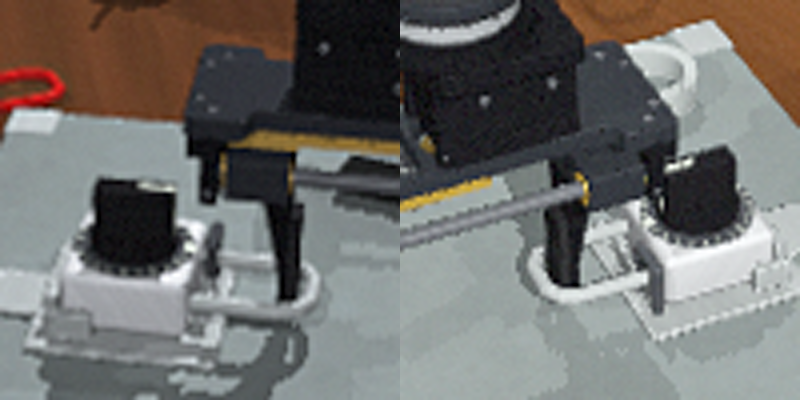

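The finger is inside the loop, right behind the crown, with no contact force. I pull along +x, which is tool +y.

```bash
python3 -m handwheel '[[0.087,0,0.003,0,0],[0.087,0,0.006,0,0],[0.087,0,0.009,0,0],[0.087,0,0.012,0,0],[0.087,0,0.015,0,0],[0.087,0,0.018,0,0],[0.087,0,0.021,0,0],[0.087,0,0.024,0,0],[0.087,0,0.024,0,0]]'
python3 - <<'E'
from h import *
togo([.6496,-.1079,.088],73.4)
E
python3 -m handwheel '[[0.087,0,0.002,0,0],[0.087,0,0.004,0,0],[0.087,0,0.004,0,0]]'
python3 - <<'E'
from h import *
togo([.6496,-.1079,.088],73.4)
E
```

```text
time_s: 12.25
tool_pos: [0.673, -0.1149, 0.0903]
tool_rot: [-180.0, 0.0, 73.4]
force: [-3.9, 0.8, 1.6]
grip_width: 0.0872
t 12.25 pos [ 0.673  -0.1149  0.0903] rot [-179.95    0.     73.38] q7 [-16.    2.4] F [-3.9  0.8  1.6] w 0.0872
 shift [ 0.     -0.0244  0.0023] twist -0.0
time_s: 12.55
tool_pos: [0.6768, -0.1159, 0.0904]
tool_rot: [-180.0, -0.0, 73.4]
force: [-4.4, 1.1, 0.1]
grip_width: 0.0868
t 12.55 pos [ 0.6768 -0.1159  0.0904] rot [-1.7996e+02 -1.0000e-02  7.3400e+01] q7 [-15.7   2.5] F [-4.4  1.1  0.1] w 0.0868
 shift [-0.0001 -0.0283  0.0024] twist -0.0
```

```bash
python3 -m handwheel '[[0.087,0,0.0015,0,0],[0.087,0,0.003,0,0],[0.087,0,0.003,0,0]]'
python3 - <<'E'
from h import *
togo([.6496,-.1079,.088],73.4)
a=read_camera("side");b=read_camera("scene")
a=cv2.resize(a[190:290,320:420],(400,400),interpolation=2);b=cv2.resize(b[190:290,230:330],(400,400),interpolation=2)
cv2.imwrite("pics/g9.png",np.hstack([a,b]))
E
```

```text
time_s: 12.85
tool_pos: [0.6782, -0.1163, 0.0899]
tool_rot: [-179.8, -0.0, 73.4]
force: [-7.1, 1.8, 1.7]
grip_width: 0.0868
t 12.85 pos [ 0.6782 -0.1163  0.0899] rot [-1.7977e+02 -1.0000e-02  7.3390e+01] q7 [-15.6   2.5] F [-7.1  1.8  1.7] w 0.0868
 shift [-0.0001 -0.0298  0.002 ] twist -0.0
```

View pics/g9.png

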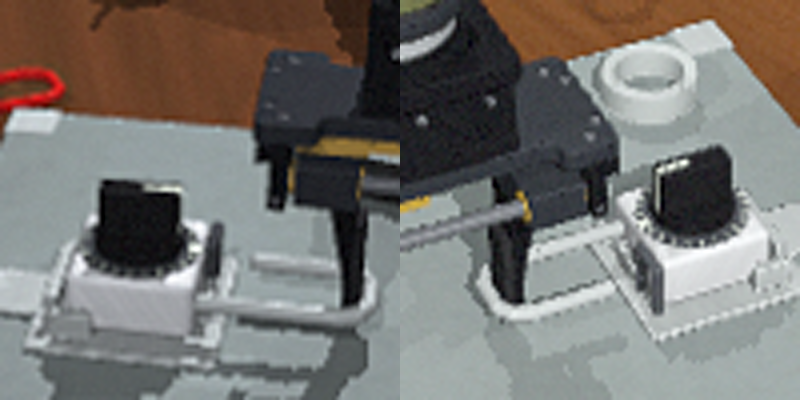

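The left leg's tip is now clear of the eye and the force is rising, which suggests the stop. One small pull more to make sure.

```bash
python3 -m handwheel '[[0.087,0,0.001,0,0],[0.087,0,0.002,0,0],[0.087,0,0.002,0,0]]'
python3 - <<'E'
from h import *
togo([.6496,-.1079,.088],73.4)
E
```

```text
time_s: 13.25
tool_pos: [0.6784, -0.1162, 0.0894]
tool_rot: [-179.5, -0.0, 73.4]
force: [-10.9, 4.1, 2.1]
grip_width: 0.0869
t 13.25 pos [ 0.6784 -0.1162  0.0894] rot [-1.7953e+02 -2.0000e-02  7.3400e+01] q7 [-15.4   2.6] F [-10.9   4.1   2.1] w 0.0869
 shift [-0.0002 -0.03    0.0016] twist 0.0
```

The force is 11 N with no further travel, so the shackle is at its end stop. I back the finger off the crown and rise straight up.

```bash
python3 -m handwheel '[[0.087,0,-0.004,0,0],[0.087,0,-0.008,0,0],[0.087,0,-0.008,0,0],[0.087,0,-0.008,-0.02,0],[0.087,0,-0.008,-0.05,0],[0.07,0,-0.008,-0.09,0],[0.05,0,-0.008,-0.13,0],[0.05,0,-0.008,-0.165,0],[0.05,0,-0.008,-0.165,0]]'
python3 - <<'E'
from h import *
togo([.515,-.068,.253],-16.6)
E
```

```text
time_s: 14.15
tool_pos: [0.6777, -0.1166, 0.2629]
tool_rot: [179.2, -0.1, 73.4]
force: [0.3, -0.5, 0.0]
grip_width: 0.0631
t 14.15 pos [ 0.6777 -0.1166  0.2629] rot [ 1.7924e+02 -1.2000e-01  7.3380e+01] q7 [-16.7  -0.1] F [ 0.3 -0.5  0. ] w 0.0631
 shift [-0.     -0.17    0.0077] twist 1.57
```

```bash
python3 -m handwheel '[[0.05,0,-0.015,0,0.14],[0.05,0,-0.03,0,0.28],[0.05,0,-0.045,0,0.42],[0.05,0,-0.06,0,0.56],[0.05,0,-0.075,0,0.7],[0.05,0,-0.09,0,0.84],[0.05,0,-0.11,0,0.98],[0.05,0,-0.13,0,1.12],[0.05,0,-0.15,0,1.26],[0.05,0,-0.166,0,1.4],[0.05,0,-0.166,0,1.54],[0.05,0,-0.166,0,1.57],[0.05,0,-0.166,0,1.57],[0.05,0,-0.166,0,1.57]]'
python3 - <<'E'
from h import *
togo([.536,-.074,.16],-16.6)
np.save("w3.npy",camera_params("wrist"),allow_pickle=True)
im=read_camera("wrist");cv2.imwrite("pics/w3.png",im)
togo([.536,-.074,.16],-16.6)
E
```

```text
time_s: 15.55
tool_pos: [0.5154, -0.068, 0.2556]
tool_rot: [180.0, -0.0, -16.5]
force: [0.7, -0.1, 0.3]
grip_width: 0.0501
t 15.55 pos [ 0.5154 -0.068   0.2556] rot [ 1.7999e+02 -4.0000e-02 -1.6460e+01] q7 [ -38.2 -101. ] F [ 0.7 -0.1  0.3] w 0.0501
 shift [ 0.0214 -0.0001  0.0956] twist 0.002
t 15.6 pos [ 0.5153 -0.068   0.2555] rot [ 1.7998e+02 -3.0000e-02 -1.6490e+01] q7 [ -38.2 -101. ] F [-0.5 -0.1 -0.3] w 0.05
 shift [ 0.0215 -0.0001  0.0955] twist 0.002
```

View pics/w3.png

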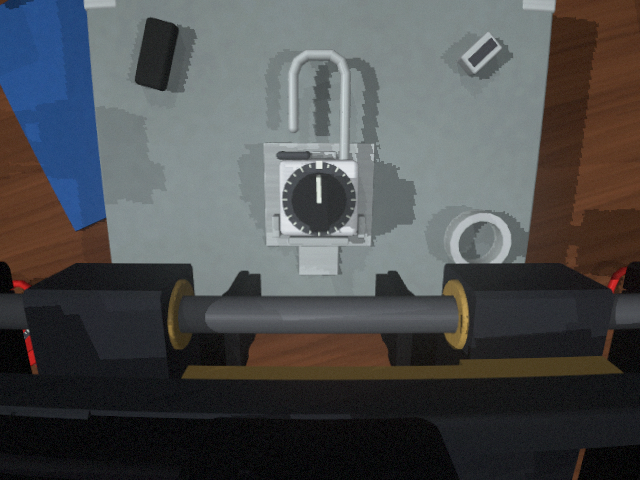

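The shackle is open: crown at about (319,55) and the left leg's tip at (293,128), clear of the eye. Next I measure the bar and the crown.

Run:
```python
from h import *
p=np.load("w3.npy",allow_pickle=True).item();im=cv2.imread("pics/w3.png");g=cv2.cvtColor(im,cv2.COLOR_BGR2GRAY)
ang=lambda v:np.degrees(np.arctan2(v[1],v[0]))
m=np.zeros_like(g);m[172:212,312:326]=(g[172:212,312:326]>170);ys,xs=np.nonzero(m);print(ys.min(),ys.max(),xs.mean())
vx,vy,x0,y0=cv2.fitLine(np.c_[xs,ys].astype(np.float32),2,0,.01,.01).ravel();print(vx,vy,x0,y0)
a=onz(p,(x0+vx/vy*(ys.min()-y0),ys.min()),.146)[:2];b=onz(p,(x0+vx/vy*(ys.max()-y0),ys.max()),.146)[:2];print("ptr",a,b,ang(a-b),np.linalg.norm(a-b))
lc=np.array([.536,-.074]);x=np.array([np.cos(np.radians(-16.6)),np.sin(np.radians(-16.6))]);y=np.array([-x[1],x[0]])
print("line ends in lock",[(q-lc)@x for q in(a,b)],[(q-lc)@y for q in(a,b)])
print(g[44:70,319].tolist())
for r in(50,55,60):
    q=onz(p,(319,r),.099)[:2];print(r,"x",(q-lc)@x,"y",(q-lc)@y)
d=(g<60).astype(np.uint8);n,l,st,c=cv2.connectedComponentsWithStats(d)
for i in range(1,n):
    if st[i,4]>300 and 270<c[i,0]<370 and 150<c[i,1]<250:
        q=onz(p,c[i],.128)[:2];print(st[i],(q-lc)@x,(q-lc)@y)
```

```text
177 202 318.3557692307692
0.027443377 0.99962336 318.35577 189.53847
ptr [ 0.55692972 -0.08049936] [ 0.54032354 -0.07609675] -14.84859995406228 0.01717987934953474
line ends in lock [np.float64(0.021914212713094888), np.float64(0.004742359041828495)] [np.float64(-0.00024911028862591655), np.float64(-0.0007741778625486667)]
[136, 136, 136, 137, 136, 131, 167, 180, 185, 187, 181, 168, 157, 141, 122, 107, 92, 113, 121, 122, 122, 92, 83, 85, 85, 98]
50 x 0.11347283558626038 y -0.0007959350807775102
55 x 0.10988042799824381 y -0.0008079571206464067
60 x 0.10627716307116049 y -0.0008200398398822081
[ 292  173   55   59 2238] 0.002292603055956727 -0.0010757905551229028
```

```bash
python3 - <<'E'
from h import *
togo([.5417,-.0766,.16],-16.2)
E
python3 -m handwheel '[[0.05,0.015,0,0.03,0],[0.05,0.028,0,0.06,0],[0.05,0.028,0,0.095,0],[0.05,0.028,0,0.095,0],[0.05,0.028,0,0.095,0],[0.05,0.028,0,0.095,0]]'
python3 - <<'E'
from h import *
togo([.5417,-.0766,.1255],-16.2)
E
```

```text
t 15.6 pos [ 0.5153 -0.068   0.2555] rot [ 1.7998e+02 -3.0000e-02 -1.6490e+01] q7 [ -38.2 -101. ] F [-0.5 -0.1 -0.3] w 0.05
 shift [0.0277 0.0007 0.0955] twist -0.005
time_s: 16.2
tool_pos: [0.5431, -0.076, 0.1625]
tool_rot: [-179.9, -0.2, -16.6]
force: [0.2, 0.3, 0.7]
grip_width: 0.0501
t 16.2 pos [ 0.5431 -0.076   0.1625] rot [-1.7995e+02 -1.6000e-01 -1.6550e+01] q7 [-35.3 -94.7] F [0.2 0.3 0.7] w 0.0501
 shift [-0.0012  0.001   0.037 ] twist -0.006
```

```bash
python3 -m handwheel '[[0.05,-0.001,0.001,0.015,-0.005],[0.05,-0.001,0.001,0.028,-0.005],[0.05,-0.001,0.001,0.0365,-0.005],[0.05,-0.001,0.001,0.0365,-0.005],[0.05,-0.001,0.001,0.0365,-0.005],[0.0,-0.001,0.001,0.0365,-0.005],[0.0,-0.001,0.001,0.0365,-0.005],[0.0,-0.001,0.001,0.0365,-0.005],[0.0,-0.001,0.001,0.0365,-0.005],[0.0,-0.001,0.001,0.0365,-0.005],[0.0,-0.001,0.001,0.0365,-0.005],[0.0,-0.001,0.001,0.0365,-0.005],[0.0,-0.001,0.001,0.0365,-0.005]]' 60
python3 - <<'E'
from h import *
togo([.5417,-.0766,.1255],-16.2);print(get_obs()["wrist_torque"])
E
```

```text
time_s: 17.5
tool_pos: [0.5407, -0.0763, 0.1242]
tool_rot: [-180.0, -0.0, -16.3]
force: [0.5, 0.7, 0.6]
grip_width: 0.0133
t 17.5 pos [ 0.5407 -0.0763  0.1242] rot [-1.7998e+02 -1.0000e-02 -1.6280e+01] q7 [-34.4 -92.8] F [0.5 0.7 0.6] w 0.0133
 shift [ 0.0011  0.     -0.0013] twist -0.001
[ 0.10483385  0.18543194 -0.04139008]
```

Gripped at 60 N. I lift slowly and check.

```bash
python3 -m handwheel '[[0,0,0,-0.004,0],[0,0,0,-0.008,0],[0,0,0,-0.013,0],[0,0,0,-0.019,0],[0,0,0,-0.026,0],[0,0,0,-0.034,0],[0,0,0,-0.042,0],[0,0,0,-0.05,0],[0,0,0,-0.05,0],[0,0,0,-0.05,0]]'
python3 - <<'E'
from h import *
togo([.5417,-.0766,.1255],-16.2)
a=read_camera("side");b=read_camera("scene")
a=cv2.resize(a[160:290,290:450],None,fx=2.5,fy=2.5,interpolation=2);b=cv2.resize(b[160:290,210:370],None,fx=2.5,fy=2.5,interpolation=2)
cv2.imwrite("pics/g10.png",np.hstack([a,b]))
print(get_obs()["wrist_torque"])
E
```

```text
time_s: 18.5
tool_pos: [0.5406, -0.0764, 0.1742]
tool_rot: [-180.0, -0.0, -16.3]
force: [0.0, -0.2, -5.5]
grip_width: 0.0135
t 18.5 pos [ 0.5406 -0.0764  0.1742] rot [-1.7998e+02 -2.0000e-02 -1.6280e+01] q7 [-35.6 -95. ] F [ 0.  -0.2 -5.5] w 0.0135
 shift [ 0.0011 -0.0001  0.0487] twist -0.001
[ 0.0127854   0.16965275 -0.01995681]
```

View pics/g10.png

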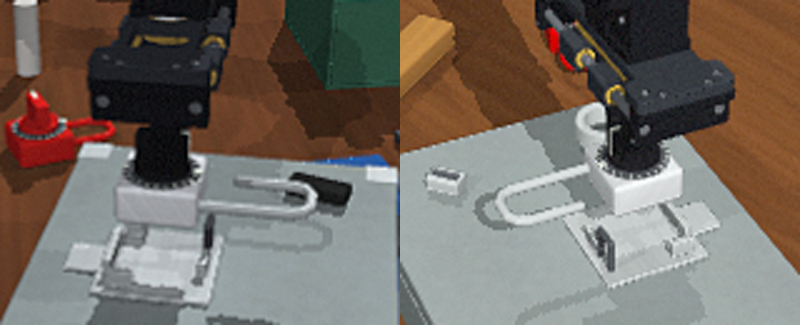

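The lock is off the hasp and seat, level and open, weighing about 5 N. I raise it further, to roughly 165 mm in total.

```bash
python3 -m handwheel '[[0,0,0,-0.008,0],[0,0,0,-0.02,0],[0,0,0,-0.034,0],[0,0,0,-0.048,0],[0,0,0,-0.062,0],[0,0,0,-0.076,0],[0,0,0,-0.09,0],[0,0,0,-0.103,0],[0,0,0,-0.112,0],[0,0,0,-0.115,0],[0,0,0,-0.115,0],[0,0,0,-0.115,0],[0,0,0,-0.115,0],[0,0,0,-0.115,0],[0,0,0,-0.115,0]]'
python3 - <<'E'
from h import *
togo([.5417,-.0766,.1255],-16.2)
a=read_camera("side");b=read_camera("scene");w=read_camera("wrist")
a2=cv2.resize(a[120:310,280:460],None,fx=2,fy=2,interpolation=2);b2=cv2.resize(b[120:310,190:370],None,fx=2,fy=2,interpolation=2)
cv2.imwrite("pics/g11.png",np.hstack([a2,b2]));cv2.imwrite("pics/w4.png",w)
o=get_obs();print(o["wrist_torque"],np.abs(o["joint_velocities"]).max())
E
```

```text
time_s: 20.1
tool_pos: [0.5404, -0.0765, 0.2887]
tool_rot: [180.0, 0.0, -16.3]
force: [0.4, -0.3, -4.4]
grip_width: 0.0133
t 20.1 pos [ 0.5404 -0.0765  0.2887] rot [ 1.7999e+02  3.0000e-02 -1.6290e+01] q7 [-37.1 -97.9] F [ 0.4 -0.3 -4.4] w 0.0133
 shift [ 0.0014 -0.0003  0.1632] twist -0.002
[ 0.01145831  0.18587769 -0.03852746] 0.11998675368209016
```

View pics/g11.png

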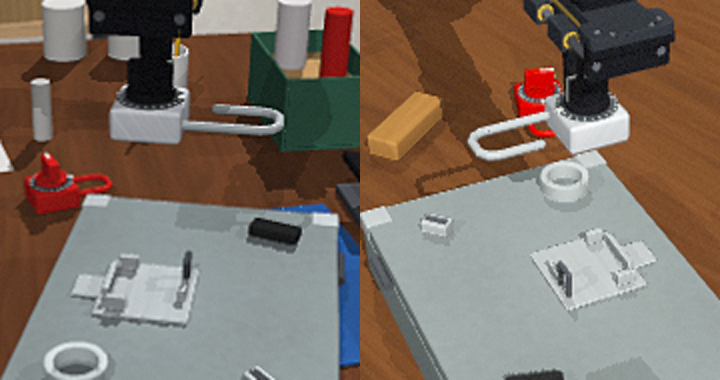

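View pics/w4.png

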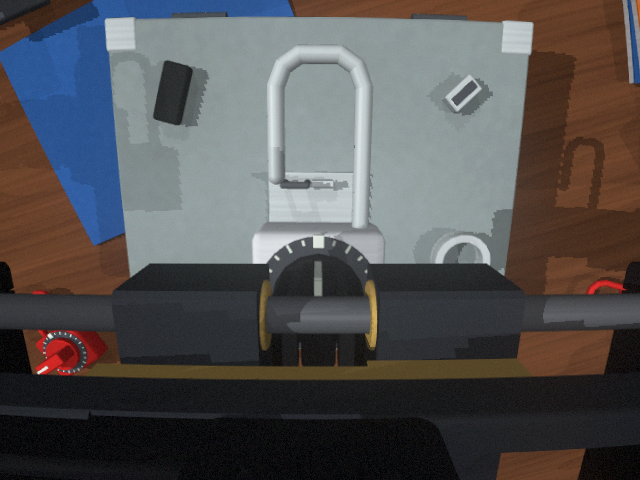

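Run:
```python
from h import *
ps=camera_params("scene");pd=camera_params("side");pw=camera_params("wrist");o=get_obs();T=o["tool_pos"];R=toolR(o)
# expected crown (level): lock centre is TCP-4mm along tool x; crown +108
X=T+R@[-.004+.108,0,0];X[2]=T[2]-.1242+.099
for z in(-.01,0,.01):
    Y=X+[0,0,z];print(z,"side",proj(pd,Y).round(1),"scene",proj(ps,Y).round(1),"wrist",proj(pw,Y).round(1))
```

```text
-0.01 side [417.7 185.6] scene [247.2 198.5] wrist [317.8  60.6]
0 side [418.2 180.1] scene [246.9 193.8] wrist [317.8  56.1]
0.01 side [418.6 174.4] scene [246.5 189. ] wrist [317.9  51.1]
```

The crown's predicted level position is side (418,180), scene (247,194) and wrist (318,56). It appears at about (418,180), (248,193) and (319,55), so the lock is level. Handing in.

Run:
```python
from cell import *
o=get_obs();print(o["time_s"],o["tool_pos"],o["grip_width"]);print(sign_off())
```

```text
20.25 [ 0.54050488 -0.07643323  0.28896334] 0.013850067325360323
the job is handed in; nothing more can be done
None
```

The padlock is unlocked, and I handed the job in at 20.25 s with the open lock held level in the gripper, dial up and about 164 mm above where it lay.

- **Dial:** I turned it clockwise from about 0.14 rad to the index. The shackle popped out, with its crown measured at about 83 mm from the lock centre.
- **Shackle:** I hooked the crown with one finger of the open gripper and pulled it to its end stop while the lock was still in its seat. The crown measured about 108 mm out, and the force rose to about 11 N with no further travel.
- **Changed plan:** I first meant to grip the crown with both jaws. I dropped that because the gripper's end cheeks would have come down on the dial bar.
- **Lift:** I lifted the lock by the dial bar with 60 N of grip.

**Last checks:**
- The crown was within 1–2 pixels of where a level lock should show it, in all three views.
- The shackle was still open, and the force readings on the held lock were about 4.5 to 5.5 N.
- The eraser, tape roll and sharpener looked unmoved by eye; I did not measure them.
- No check failed. The only difference was that the lock had slid about 2 mm forward in its seat from the pull, so I re-measured it before gripping.

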